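Make up the sake kit and the tea kit

TASK

Make up two sample kits from the unglazed ware on the bench. The sake kit goes in the three-bay tray: the flask, the small cup and the square dish; the tea kit goes in the two-bay tray: the tall cup and the wide lid. Stand each piece upright and flat in the middle of a bay of its own (any bay of the right tray), and leave the small lid where it lies.

Things in the scene. Friction and masses are not known exactly. Their poses are not given: they have to be found in the camera images.
- long_tray: Low plywood tray with three square bays in a row, 260 mm long (y), 90 mm wide (x). Fixed. Walls and dividers 5 mm thick, the walls 14 mm high (dividers 1 mm less); floor top 5 mm above the table. Origin: centre of its underside; y runs along the row of bays, x across it. Bay centres at y = -85, 0 and +85 mm; each is 80 mm square inside.
- short_tray: Low plywood tray with two square bays in a row, 175 mm long (y), 90 mm wide (x). Fixed. Walls and dividers 5 mm thick, the walls 14 mm high (dividers 1 mm less); floor top 5 mm above the table. Origin: centre of its underside; y runs along the row of bays, x across it. Bay centres at y = -42.5 and +42.5 mm; each is 80 mm square inside.
- flask: Round sake flask, 82 mm tall: body 58 mm in diameter from 15 to 48 mm above its foot, above that it narrows to a 22 mm neck with a 30 mm lip. Solid. Unglazed cream-coloured clay. Origin: centre of its underside; z up.
- small_cup: Small open round cup, 40 mm tall, 48 mm in diameter at the rim, tapering straight to 38 mm at the foot, wall 4 mm. Unglazed cream-coloured clay. Origin: centre of its underside; z up.
- dish: Square open dish, 56 x 56 mm and 30 mm tall with upright walls 5 mm thick; its sides lie along its x and y. Unglazed cream-coloured clay. Origin: centre of its underside; z up.
- tall_cup: Tall open round tea cup, 72 mm tall, 62 mm in diameter at the rim, tapering straight to 50 mm at the foot, wall 4 mm. Unglazed cream-coloured clay. Origin: centre of its underside; z up.
- wide_lid: The larger of two round lids: 68 mm in diameter, a low cone 14 mm high, with a knob in the middle that is 20 mm in diameter from 28 to 36 mm above the underside (12 mm at its neck, top at 40 mm). Unglazed cream-coloured clay. Origin: centre of its underside; z up.
- small_lid: The smaller lid: 44 mm in diameter, otherwise like the wide one (same height and knob). To be left where it lies. Unglazed cream-coloured clay. Origin: centre of its underside; z up. A plaster block (60 x 45 x 40 mm) and a wooden pommel (64 mm tall) also stand among the ware, no part of the job; neighbours are at least 95 mm apart, centre to centre.

How it is judged:
By the outcome, as a careful person would: the job done as asked, in the order asked, and still so for the second after the job is handed in, with the robot touching nothing.
It also fails if it takes over 120 s, if anything falls off the work surface, if the arm or the gripper's body presses on something with over 40 N, if the wrist force passes 120 N, or if a joint passes its speed limit or range.

ROBOT

A 7-joint arm with a two-finger parallel gripper is mounted at the origin on the work surface. World frame = base frame: x ahead of the robot, y to its left, z up, the work surface at z = 0. Lengths are in mm, angles in degrees, forces in N, time in s.
With the tool pointing down it reaches from about 425 to 975 mm from the base axis. Payload 16.7 kg.
Tool frame: the origin (TCP) lies midway between the tips of the shut fingers; the grasp point (between the pads) lies 19 mm behind it (grasp_offset is the distance from the TCP to the grasp point, in mm); z points along the fingers, y is the line along which they close (so a half turn about z gives the same grasp; the last joint's range is limited). The gripper opens to 85 mm and grips with 20 to 120 N. Pads are 22 mm wide; open, the fingers measure 114 mm over their backs; the gripper's body (76 mm by 85 mm) begins 54 mm behind the grasp point. The pads swing forward as they close: fully open they stand 13 mm farther back than shut.
Start: joints at [-78.467, 24.414, 4.234, 92.017, -1.954, 63.644, -3.845], TCP at [231.966, 633.851, 231.302] pointing down, gripper open.
Joint ranges: [-163.25, 163.25], [-28.42, 122.38], [-70.27, 78.77], [12.13, 141.07], [-58.53, 238.53], [9.26, 117.41], [-156.51, 156.51]. Speed limits (degrees/s): [108.29, 108.29, 136.94, 136.94, 172.46, 172.46, 172.46].

INTERFACE

Orientations are given as [roll, pitch, yaw] about the fixed x, y, z axes, in that order (R = Rz(yaw) Ry(pitch) Rx(roll)).
In Python, from bench import read_state, capture, camera_params, close_job, outline_of, pinpoint, grasp_offset gives the robot as it stands.
- The arm moves only by the tool servo_tool, never from a script. Its argument "series" is a list of rows, each a list of 5 numbers: the shift along the world's x, y, z in mm, then the turn about the world's z in rad, then the finger opening in mm, from 0 to 85.4. In form: [[x, y, z, turn, grip], ...]. A call has 1 to 5 rows; each row is the pose to reach, as a shift and turn from the pose commanded when the call began; what a row does not reach only later rows make up. A row lasts 1/12 s, in which the tool goes at most 41.7 mm and 7.16 degrees, less where a joint would pass 70% of its speed; a pose out of reach is approached as far as the arm can. A call with a gripper value outside its range is refused whole. The fingers move at their own pace and stop on an object; "force" is the grip in N (left out, the last holds). Time passes only in rows, so rows that repeat a pose let the fingers close. It gives the time, the measured TCP pose, the force, the opening and the grip force at its end, in the units of the state.
- read_state(): the state, without advancing time (a new reading comes with each control period).
- capture(name): name is "scene" or "top" or "wrist"; returns the picture (420x560x3 uint8, blue, green, red); there is no depth.
- camera_params(name): a dict with "fovy" (degrees; the focal length in pixels is half the picture's height over the tangent of half this angle, whatever the lens; pixels are square), "cx", "cy" (the principal point, pixels), "camera_from_world" (4x4, takes a point from world to camera coordinates); the wrist camera has in their place "tool_from_camera" (4x4, takes a point from camera to tool coordinates, whose origin is the TCP and whose axes are the flange's). Camera axes: x right, y up, looking along -z (the intrinsics and any distortion apply to the point x, -y, -z); pixel columns grow to the right and rows downward; lengths in mm; the calibration is good to about 2 mm. A picture is of the moment at which its call begins: read the wrist's pose just before it. camera_params takes no time and is no camera call.
- close_job(): hands the job in; it is judged then, once.
Trained networks look in the newest picture that a camera, given by its name, has taken for a name from the list of things; names that differ only in an ending like _2 or _b are one class to them, and where a whole thing is asked for, a point or a joint stands for the part that bears it (a point fixed in the world has none). Each returns a list of dicts, best first, with "conf" (0 to 1); they miss things now and then, are a little off and sometimes report something else, mostly with a low value. They report only what shows in the picture. A call takes as long as a camera call.
- outline_of(thing, camera): "mask" (420x560 bool, what is visible of it) and "point" ([row, column] in pixels, amid what is visible of it).
- pinpoint(thing, camera): "point" ([row, column] in pixels: a listed point, or the origin of a listed thing).
The state is a dict: "clock": time; "q": joint angles; "qd": joint speeds; "joint_torque": joint torques, N m; "position": TCP position; "tool_rot": TCP orientation; "force": force on the tool from outside, world axes, zero at the start; "ft_torque": the same for the moment, N m; "finger_gap": opening from 0.0 (shut) to 1.0 (fully open); "grip_force": force on a finger pad.
Only numpy, scipy, OpenCV 4.12 (cv2) and the standard library are available. Lean on these libraries where they do the work, as an engineer would, in place of code of your own. Each camera call takes 0.05 s, during which the arm holds its last target. There are 200 camera calls.

## Working session

There is one attempt and no reset: what is moved stays moved. The work goes in short steps, Python scripts to look and compute and a tool call to move; the robot and the scene stay as the last step left them, time stands still between calls to the robot, and variables do not carry over. Pictures are saved under pics/ and viewed, at most 14 in all, crops included, and the job is handed in when it is done.

Besides the shell and the picture viewer there is one more tool, called after "Call:" in YAML: its name, and indented under it one key for each argument. servo_tool: Moves the arm, as the interface text tells. Its arguments: {"type":"object","properties":{"series":{"type":"array","items":{"type":"array","items":{"type":"number"}}},"force":{"type":"number"}},"required":["series"]}

```bash
mkdir -p pics; ls
cat > h.py <<'E'
import numpy as np, cv2
from bench import *
from scipy.spatial.transform import Rotation as R
def ray(cam,pt):
    p=camera_params(cam); f=210/np.tan(np.radians(p['fovy']/2))
    d=np.array([(pt[1]-p['cx'])/f,-(pt[0]-p['cy'])/f,-1])
    if 'camera_from_world' in p: T=np.linalg.inv(np.array(p['camera_from_world']))
    else:
        s=read_state(); W=np.eye(4); W[:3,:3]=R.from_euler('xyz',s['tool_rot'],degrees=True).as_matrix(); W[:3,3]=s['position']
        T=W@np.array(p['tool_from_camera'])
    return T[:3,3],T[:3,:3]@d
def at_z(cam,pt,z):
    o,d=ray(cam,pt); return (o+d*(z-o[2])/d[2])[:2]
E
python3 - <<'E'
from h import *
s=read_state(); print(s, grasp_offset if not callable(grasp_offset) else grasp_offset())
for c in ['top','scene']:
    p=camera_params(c); print(c,{k:(np.round(v,3).tolist() if not isinstance(v,str) else v) for k,v in p.items()})
    im=capture(c); cv2.imwrite(f'pics/{c}0.png',im)
    for t in ['long_tray','short_tray','flask','small_cup','dish','tall_cup','wide_lid','small_lid']:
        for r in pinpoint(t,c)[:2]:
            print(t,round(r['conf'],2),np.round(r['point'],1),np.round(at_z(c,r['point'],0),1))
print(camera_params('wrist'))
E
```

```text
pics
{'clock': 0.0, 'q': array([-78.46642665,  24.45101734,   4.23092209,  92.05148123,
        -1.95571124,  63.6434774 ,  -3.84718977]), 'qd': array([ 0.08031926, -0.09208046,  0.01452185,  0.04058404, -0.00830299,
       -0.05676148, -0.04114063]), 'joint_torque': array([ 2.45981661e-03, -9.49870706e+01,  3.76384646e+00, -4.63494337e+01,
        1.95327733e-02,  1.09293094e-02,  8.75271695e-06]), 'position': array([231.83702231, 633.50858014, 230.60031132]), 'tool_rot': array([-1.79926253e+02,  3.65460929e-03,  1.59895791e+02]), 'force': array([ 0.3417316 , -0.21250194,  0.35789433]), 'ft_torque': array([-0.03237476,  0.03304477, -0.001203  ]), 'grip_force': 0.0, 'finger_gap': 1.0046430967168647} 18.700000000000003
top {'fovy': 51.634, 'cx': 288.39, 'cy': 201.417, 'camera_from_world': [[0.013, -1.0, 0.003, 6.638], [0.988, 0.013, 0.156, -499.594], [-0.156, 0.001, 0.988, -1160.064], [0.0, 0.0, 0.0, 1.0]]}
long_tray 0.63 [169.7 351. ] [ 600.8 -166.6]
short_tray 0.78 [162.7 245.1] [617.4 139.8]
short_tray 0.61 [235.8 408.4] [ 411.9 -326.7]
flask 0.76 [216.8 267.4] [460.7  72. ]
small_
[... 599 characters left out ...]
66.1  62.2]
dish 0.96 [169.5 213.9] [ 397.3 -327.5]
dish 0.61 [299.6 425.2] [531.4 386.5]
tall_cup 0.56 [240.8 354.6] [447.2 176.4]
wide_lid 0.75 [194.8 236. ] [ 460.7 -194.4]
wide_lid 0.16 [227.4 313.9] [459.6  63.3]
small_lid 0.7 [296.2 425.7] [521.6 384.7]
{'fovy': 60.82339279046425, 'cx': 280.3650526527296, 'cy': 205.23238685092267, 'tool_from_camera': array([[-4.91366687e-04,  9.56170547e-01,  2.92809910e-01,
         7.50526286e+01],
       [ 9.99999871e-01,  4.31183859e-04,  2.70077325e-04,
        -3.93846772e-01],
       [ 1.31985076e-04,  2.92810005e-01, -9.56170635e-01,
        -1.42560755e+02],
       [ 0.00000000e+00,  0.00000000e+00,  0.00000000e+00,
         1.00000000e+00]])}
```

Run:
```python
import cv2
im=cv2.imread('pics/top0.png'); cv2.imwrite('pics/top0c.png',cv2.resize(im[110:310,130:450],(800,500),interpolation=2))
```

```text
(no output)
```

View pics/top0c.png

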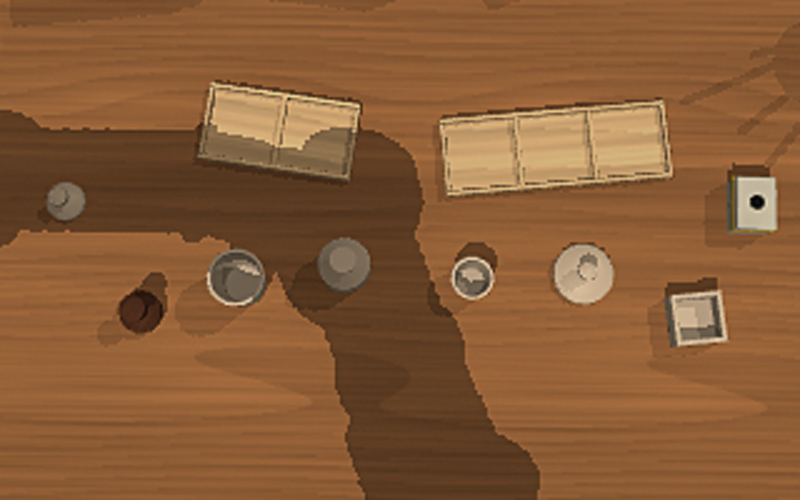

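View pics/scene0.png

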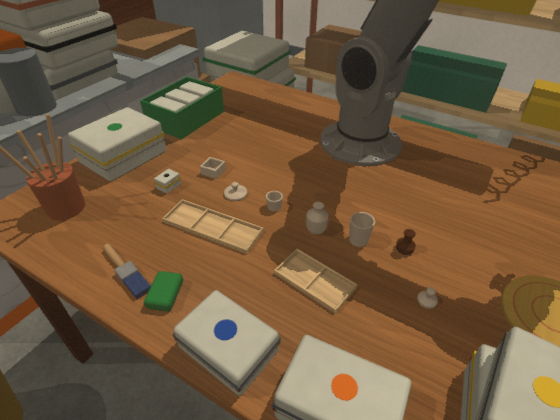

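The crop shows all ware upright. In full-picture pixels (row, column), the short tray is near (162, 242) and the long tray near (169, 352). The flask is at (216, 267), small cup at (221, 317), dish at (237, 408), tall cup at (221, 225) and wide lid at (219, 363). The scene view agrees. I'll take closer wrist views next.

Call:
servo_tool:
  series:
    - [20, -35, 0, 0.08, 85]
    - [40, -70, 0, 0.12, 85]
    - [60, -105, 0, 0.12, 85]
    - [75, -140, 0, 0.12, 85]
    - [90, -170, 0, 0.12, 85]

```text
clock: 1.32
position: [322.9, 461.4, 231.4]
tool_rot: [-180.0, 0.0, 166.7]
force: [2.2, 0.6, 0.8]
finger_gap: 0.994
grip_force: 0.0
```

Call:
servo_tool:
  series:
    - [20, -35, 0, 0.08, 85]
    - [40, -70, 0, 0.12, 85]
    - [60, -105, 0, 0.12, 85]
    - [75, -140, 0, 0.12, 85]
    - [90, -170, 0, 0.12, 85]

```text
clock: 1.73
position: [412.7, 291.3, 231.5]
tool_rot: [180.0, 0.0, 173.6]
force: [0.6, 0.5, 0.3]
finger_gap: 0.992
grip_force: 0.0
```

Call:
servo_tool:
  series:
    - [20, -35, 0, 0.08, 85]
    - [40, -70, 0, 0.11, 85]
    - [60, -105, 0, 0.11, 85]
    - [75, -140, 0, 0.11, 85]
    - [90, -165, 20, 0.11, 85]

```text
clock: 2.15
position: [501.1, 125.0, 249.1]
tool_rot: [-179.9, -0.2, 179.8]
force: [0.4, 0.6, -0.2]
finger_gap: 0.997
grip_force: 0.0
```

Call:
servo_tool:
  series:
    - [0, 0, 0, 0, 85]
    - [0, 0, 0, 0, 85]
    - [0, 0, 0, 0, 85]

```text
clock: 2.4
position: [501.7, 129.2, 251.2]
tool_rot: [180.0, -0.0, 180.0]
force: [-0.2, 0.3, 0.3]
finger_gap: 0.996
grip_force: 0.0
```

```bash
cat > look.py <<'E'
import sys
from h import *
n=sys.argv[1]
im=capture('wrist'); cv2.imwrite(f'pics/{n}.png',im); print(read_state()['position'])
for t in sys.argv[2:]:
    for r in pinpoint(t,'wrist')[:2]:
        if r['conf']<.3: continue
        z=5 if 'XX' in t else 0
        print(t,'pin',round(r['conf'],2),np.round(r['point'],1),np.round(at_z('wrist',r['point'],z),1))
    r=outline_of(t,'wrist')
    if r: 
        m=r[0]['mask']; np.save(f'pics/{n}_{t}.npy',m); ys,xs=np.nonzero(m)
        print(t,'mask',round(r[0]['conf'],2),ys.min(),ys.max(),xs.min(),xs.max(),m.sum())
E
python3 look.py w1 short_tray long_tray flask small_cup tall_cup small_lid
```

```text
[501.41446747 129.7102471  250.96318459]
short_tray pin 0.57 [260.8 298.2] [616.5 151.1]
short_tray mask 0.75 217 306 219 376 10906
long_tray pin 0.69 [250.2  29. ] [ 602.9 -171.3]
long_tray mask 0.61 203 291 0 145 10567
flask pin 0.74 [130.4 228.1] [462.2  72.6]
flask mask 0.88 101 161 187 249 3028
small_cup pin 0.79 [116.   95.2] [447.2 -69.2]
small_cup mask 0.87 93 142 47 109 2459
tall_cup pin 0.79 [108.1 331.8] [439.3 183.4]
tall_cup mask 0.85 75 148 307 376 3978
small_lid mask 0.76 174 212 490 538 1448
```

View pics/w1.png

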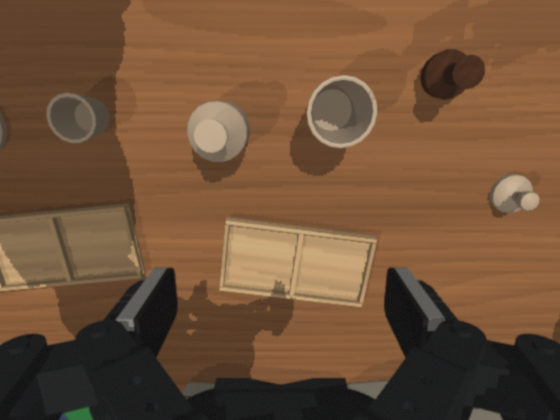

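Call:
servo_tool:
  series:
    - [0, -35, 0, 0, 85]
    - [0, -75, 0, 0, 85]
    - [0, -115, 0, 0, 85]
    - [0, -155, 0, 0, 85]
    - [0, -190, 0, 0, 85]

```text
clock: 3.47
position: [501.5, -63.7, 251.5]
tool_rot: [-180.0, 0.0, 179.9]
force: [0.6, 0.9, -0.3]
finger_gap: 0.994
grip_force: 0.0
```

Call:
servo_tool:
  series:
    - [0, -35, 0, 0, 85]
    - [0, -75, 0, 0, 85]
    - [0, -110, 0, 0, 85]
    - [0, -130, 0, 0, 85]
    - [0, -130, 0, 0, 85]

```text
clock: 3.88
position: [501.1, -196.0, 251.6]
tool_rot: [-179.9, 0.0, 179.6]
force: [-0.4, 0.6, -0.2]
finger_gap: 0.999
grip_force: 0.0
```

Call:
servo_tool:
  series:
    - [0, 0, 0, 0, 85]
    - [0, 0, 0, 0, 85]
    - [0, 0, 0, 0, 85]

```text
clock: 4.13
position: [502.2, -190.0, 251.2]
tool_rot: [180.0, -0.0, -180.0]
force: [-1.1, 0.6, -0.3]
finger_gap: 0.993
grip_force: 0.0
```

```bash
python3 look.py w2 long_tray flask small_cup dish wide_lid
```

```text
[ 502.1717595  -189.96871924  251.2604723 ]
long_tray pin 0.58 [247.9 294.7] [ 601.  -173.2]
long_tray mask 0.58 203 296 182 411 16486
flask pin 0.77 [128.  522.3] [460.4  70.6]
flask mask 0.8 100 162 499 559 3176
small_cup pin 0.98 [114.7 391.9] [446.4 -71.8]
small_cup mask 0.57 93 142 373 427 2071
dish pin 0.94 [ 73.2 152.1] [ 404.5 -323.9]
dish mask 0.76 39 107 106 183 4139
wide_lid pin 0.66 [125.8 270.6] [ 457.8 -201.9]
wide_lid mask 0.82 93 157 239 302 3266
```

View pics/w2.png

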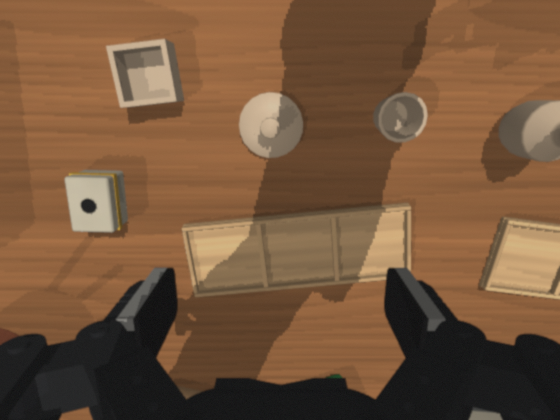

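Wrist view 1 has the short tray at rows 217–306, columns 219–376, with the flask at (130, 217), tall cup at (112, 341) and small cup at (117, 77). View 2 has the long tray at rows 204–296, columns 182–411, with the dish at (75, 144), wide lid at (125, 271) and small cup at (117, 401). I'll fit the known shapes to these outlines.

Call:
servo_tool:
  series:
    - [-5, 35, 0, 0, 85]
    - [-12, 75, 0, 0, 85]
    - [-20, 115, 0, 0, 85]
    - [-30, 155, 0, 0, 85]
    - [-41, 190, 0, 0, 85]

```text
clock: 5.1
position: [460.3, 1.1, 251.5]
tool_rot: [180.0, 0.0, 180.0]
force: [0.9, 1.0, 0.3]
finger_gap: 0.999
grip_force: 0.0
```

Call:
servo_tool:
  series:
    - [0, 35, 0, 0, 85]
    - [0, 60, 0, 0, 85]
    - [0, 71, -20, 0, 85]
    - [0, 71, -50, 0, 85]
    - [0, 71, -80, 0, 85]

```text
clock: 5.52
position: [461.4, 71.0, 171.0]
tool_rot: [179.9, 0.1, -179.9]
force: [0.5, 0.4, -1.4]
finger_gap: 0.996
grip_force: 0.0
```

Call:
servo_tool:
  series:
    - [0, 0, 0, 0, 85]
    - [0, 0, 0, 0, 85]

```text
clock: 5.68
position: [460.3, 69.5, 171.0]
tool_rot: [-179.9, -0.1, 179.9]
force: [0.4, 0.4, 0.1]
finger_gap: 0.993
grip_force: 0.0
```

```bash
cat > lf.py <<'E'
import sys
from fit import *
n=sys.argv[1]; s=read_state(); im=capture('wrist'); cv2.imwrite(f'pics/{n}.png',im)
print(np.round(s['position'],1),np.round(s['tool_rot'],1),s['finger_gap'])
for a_ in sys.argv[2:]:
    t,x,y,z=a_.split(','); r=outline_of(t,'wrist')
    if not r: print(t,'none'); continue
    m=r[0]['mask']; p,an,c=fit(t,m,s['position'],s['tool_rot'],(float(x),float(y)),float(z))
    print(t,round(r[0]['conf'],2),np.round(p,1),round(an,1),round(c,3),m.sum(), 'edge' if m[[0,419]].any() or m[:,[0,559]].any() else '')
E
python3 lf.py w3 flask,460,70,0
```

```text
[460.3  69.5 171. ] [-1.799e+02 -1.000e-01  1.799e+02] 0.9932970898464769
flask 0.88 [459.1  68.6] 0 0.013 4469
```

Call:
servo_tool:
  series:
    - [-1, -1, -35, 0, 85]
    - [-1, -1, -70, 0, 85]
    - [-1, -1, -100, 0, 85]
    - [-1, -1, -125, 0, 85]
    - [-1, -1, -140, 0, 85]

```text
clock: 6.2
position: [460.5, 69.0, 30.6]
tool_rot: [180.0, 0.0, 179.9]
force: [-0.0, 0.6, -0.8]
finger_gap: 0.997
grip_force: 0.0
```

Call:
servo_tool:
  series:
    - [0, 0, -8, 0, 85]
    - [0, 0, -16, 0, 85]
    - [0, 0, -16, 0, 85]
    - [0, 0, -16, 0, 56]
    - [0, 0, -16, 0, 45]
  force: 40

```text
clock: 6.62
position: [460.8, 69.1, 16.4]
tool_rot: [180.0, 0.1, 179.9]
force: [0.2, -0.4, -0.9]
finger_gap: 0.74
grip_force: 0.0
```

Call:
servo_tool:
  series:
    - [0, 0, 0, 0, 45]
    - [0, 0, 0, 0, 45]
    - [0, 0, 0, 0, 45]
    - [0, 0, 0, 0, 45]
    - [0, 0, 0, 0, 45]

```text
clock: 7.03
position: [460.7, 69.1, 16.6]
tool_rot: [179.9, 0.1, 179.9]
force: [-3.4, 0.5, 14.5]
finger_gap: 0.667
grip_force: 39.6
```

Call:
servo_tool:
  series:
    - [0, 0, 10, 0, 45]
    - [0, 0, 30, 0, 45]
    - [0, 0, 60, 0, 45]
    - [0, 0, 90, 0, 45]
    - [0, 0, 110, 0, 45]

```text
clock: 7.45
position: [460.4, 68.7, 128.6]
tool_rot: [180.0, 0.1, 179.9]
force: [0.2, 0.3, -2.5]
finger_gap: 0.662
grip_force: 44.1
```

```bash
python3 - <<'E'
import cv2
im=cv2.imread('pics/w2.png'); cv2.imwrite('pics/w2c.png',cv2.resize(im[190:310,170:430],(780,360),interpolation=2))
E
python3 lf.py w4
```

```text
[460.4  68.7 128.6] [1.800e+02 1.000e-01 1.799e+02] 0.6623661443824612
```

View pics/w2c.png

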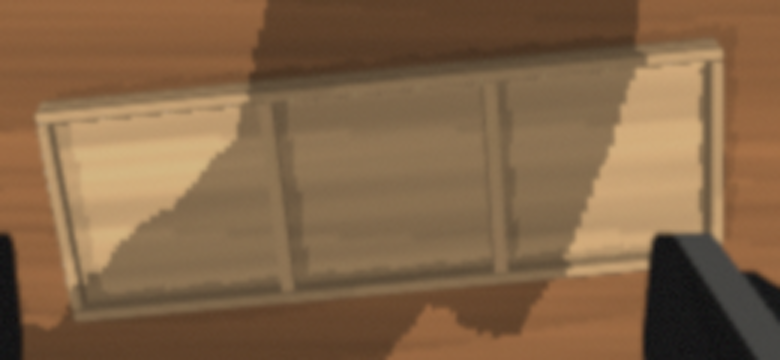

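View pics/w4.png

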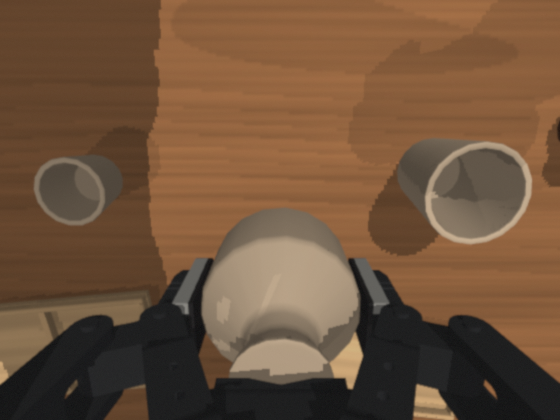

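The enlarged crop shows the tray outline clearly: crop corners (118, 37), (103, 46), (40, 716), (52, 724), (257, 723), (320, 78), with a finger hiding the last corner. w4 shows the flask held squarely between the pads. I'll fit the tray to these corners.

Run:
```python
from fit import *
q=np.array([[37,118],[46,103],[716,40],[724,52],[723,257],[78,320]])/3.+[170,190]
m=np.zeros((420,560),np.float32); cv2.fillPoly(m,[np.round((q-.33)*16).astype(np.int32)],1,8,4)
x,a_,c=fit('long_tray',m>0,[502.2,-190,251.3],[180,0,180],(601,-172)); print(x,a_,c)
t=np.radians(a_)
for b in(-85,0,85): print(b,np.round(x+[-b*np.sin(t),b*np.cos(t)],1))
# dividers: crop centres at mid
for pt in [(198,278),(178,497)]:
    print(at_z.__name__)
```

```text
[ 600.97084207 -168.88201442] 6.047498110520213 0.01109921384165102
-85 [ 609.9 -253.4]
0 [ 601.  -168.9]
85 [592.  -84.4]
at_z
at_z
```

Run:
```python
from fit import *
def atz(cr,z,pos=np.array([502.2,-190,251.3])):
    u,v=np.array(cr)/3.+[170,190]-.33
    W=R.from_euler('xyz',[180,0,180],degrees=True).as_matrix()
    o=W@TC[:3,3]+pos; d=W@TC[:3,:3]@np.array([(u-P['cx'])/f,-(v-P['cy'])/f,-1]); return np.round((o+d*(z-o[2])/d[2])[:2],1)
for n,cr,z in [('TL',(37,118),14),('TR',(723,52),14),('BL',(78,318),14),('BRline',(650,266),14),('d1a',(272,103),13),('d1b',(290,290),13),('d2a',(490,82),13),('d2b',(503,272),13),('T0l',(46,103),0),('T0r',(716,40),0)]: print(n,atz(cr,z))
```

```text
TL [ 571.5 -301.9]
TR [545.5 -45.5]
BL [ 657.1 -292.4]
BRline [633.9 -64.9]
d1a [ 565.8 -213. ]
d1b [ 645.1 -207.2]
d2a [ 557.5 -131.2]
d2b [ 637.1 -122.6]
T0l [ 570.6 -302. ]
T0r [545.  -43.3]
```

Call:
servo_tool:
  series:
    - [20, -25, 0, 0, 45]
    - [50, -55, 0, 0, 45]
    - [80, -90, 0, 0, 45]
    - [110, -125, 0, 0, 45]
    - [133, -152, 0, 0, 45]

```text
clock: 7.92
position: [591.7, -82.1, 126.2]
tool_rot: [180.0, 0.0, 180.0]
force: [0.6, 1.5, -2.4]
finger_gap: 0.669
grip_force: 44.1
```

Call:
servo_tool:
  series:
    - [0, 0, 0, 0, 45]
    - [0, 0, -30, 0, 45]
    - [0, 0, -60, 0, 45]
    - [0, 0, -75, 0, 45]
    - [0, 0, -85, 0, 45]

```text
clock: 8.33
position: [589.6, -80.4, 38.9]
tool_rot: [-180.0, -0.1, 179.9]
force: [-0.4, 0.9, -2.1]
finger_gap: 0.667
grip_force: 44.1
```

Call:
servo_tool:
  series:
    - [0, 0, -6, 0, 45]
    - [0, 0, -12, 0, 45]
    - [0, 0, -18, 0, 45]
    - [0, 0, -18, 0, 45]
    - [0, 0, -18, 0, 45]

```text
clock: 8.75
position: [591.0, -80.5, 22.8]
tool_rot: [180.0, 0.0, 180.0]
force: [0.3, -0.7, -2.5]
finger_gap: 0.661
grip_force: 44.2
```

Call:
servo_tool:
  series:
    - [3, -3, 0, 0, 45]
    - [3, -3, 0, 0, 45]
    - [3, -3, 0, 0, 45]

```text
clock: 9.0
position: [594.2, -83.9, 22.8]
tool_rot: [-180.0, 0.1, 179.9]
force: [-0.1, -0.0, -2.2]
finger_gap: 0.664
grip_force: 44.2
```

Call:
servo_tool:
  series:
    - [0, 0, -1, 0, 45]
    - [0, 0, -2, 0, 45]
    - [0, 0, -2, 0, 45]
    - [0, 0, -2, 0, 45]

```text
clock: 9.33
position: [594.1, -83.7, 21.7]
tool_rot: [180.0, 0.1, 179.9]
force: [-7.8, 0.6, 21.8]
finger_gap: 0.661
grip_force: 46.4
```

Call:
servo_tool:
  series:
    - [0, 0, 1, 0, 60]
    - [0, 0, 1, 0, 68]
    - [0, 0, 1, 0, 76]
    - [0, 0, 1, 0, 76]
    - [0, 0, 1, 0, 76]

```text
clock: 9.75
position: [593.7, -83.5, 21.2]
tool_rot: [-180.0, -0.0, 180.0]
force: [-0.5, 0.2, 0.2]
finger_gap: 0.892
grip_force: 0.0
```

Call:
servo_tool:
  series:
    - [0, 0, 20, 0, 76]
    - [0, 0, 50, 0, 76]
    - [0, 0, 90, 0, 80]
    - [0, 0, 130, 0, 85]
    - [0, 0, 160, 0, 85]

```text
clock: 10.17
position: [594.1, -83.9, 184.3]
tool_rot: [-180.0, 0.1, 179.9]
force: [1.6, -0.5, -0.1]
finger_gap: 0.996
grip_force: 0.0
```

Call:
servo_tool:
  series:
    - [-35, 0, 0, 0, 85]
    - [-70, 0, 0, 0, 85]
    - [-90, 0, 20, 0, 85]
    - [-90, 0, 30, 0, 85]
    - [-90, 0, 30, 0, 85]

```text
clock: 10.58
position: [504.2, -83.6, 213.6]
tool_rot: [179.9, 0.2, 179.9]
force: [0.8, -0.0, 0.7]
finger_gap: 0.998
grip_force: 0.0
```

```bash
python3 lf.py w5 flask,592,-84,5 small_cup,447,-72,0 long_tray,601,-169,0
```

```text
[504.2 -83.6 213.6] [179.9   0.2 179.9] 0.9977543444240742
flask 0.87 [592.3 -84.4] 0 0.007 3543 
small_cup 0.59 [447.2 -73.2] 0 0.006 2470 
long_tray 0.79 [ 601.3 -169.5] 5.6 0.32 14925
```

View pics/w5.png

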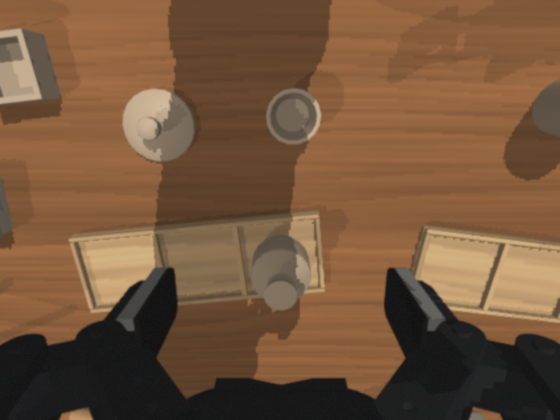

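Flask stands upright in the +y bay. Next is the small cup at (447, -73).

Call:
servo_tool:
  series:
    - [-30, 5, 0, 0, 85]
    - [-56, 10, -20, 0, 85]
    - [-56, 10, -60, 0, 85]
    - [-56, 10, -100, 0, 85]
    - [-56, 10, -140, 0, 85]

```text
clock: 11.2
position: [447.9, -73.5, 69.7]
tool_rot: [-180.0, 0.1, 180.0]
force: [1.5, 0.8, -0.7]
finger_gap: 0.993
grip_force: 0.0
```

Call:
servo_tool:
  series:
    - [0, 0, -20, 0, 80]
    - [0, 0, -40, 0, 80]
    - [0, 0, -50, 0, 80]
    - [0, 0, -50, 0, 80]
    - [0, 0, -50, 0, 80]

```text
clock: 11.62
position: [447.6, -73.8, 21.1]
tool_rot: [-180.0, -0.1, 179.9]
force: [-0.9, 1.2, -0.7]
finger_gap: 0.939
grip_force: 0.0
```

Call:
servo_tool:
  series:
    - [0, 0, -11, 0, 80]
    - [0, 0, -11, 0, 70]
    - [0, 0, -11, 0, 55]
    - [0, 0, -11, 0, 40]
    - [0, 0, -11, 0, 35]
  force: 30

```text
clock: 12.03
position: [448.3, -73.6, 11.5]
tool_rot: [180.0, 0.1, 179.9]
force: [-3.8, -0.1, 15.5]
finger_gap: 0.536
grip_force: 28.3
```

Call:
servo_tool:
  series:
    - [0, 0, 0, 0, 35]
    - [0, 0, 0, 0, 35]
    - [0, 0, 0, 0, 35]
    - [0, 0, 0, 0, 35]
    - [0, 0, 0, 0, 35]

```text
clock: 12.45
position: [448.4, -73.6, 11.5]
tool_rot: [180.0, 0.1, 179.9]
force: [-2.3, 0.9, 12.9]
finger_gap: 0.534
grip_force: 28.6
```

Call:
servo_tool:
  series:
    - [0, 0, 5, 0, 35]
    - [0, 0, 20, 0, 35]
    - [0, 0, 50, 0, 35]
    - [0, 0, 80, 0, 35]
    - [0, 0, 110, 0, 35]

```text
clock: 12.87
position: [447.3, -73.8, 122.2]
tool_rot: [-180.0, -0.0, 179.9]
force: [0.9, 0.1, -0.4]
finger_gap: 0.538
grip_force: 31.0
```

```bash
python3 lf.py w6
```

```text
[447.3 -73.8 122.2] [-180.    -0.   179.9] 0.537693511054192
```

View pics/w6.png

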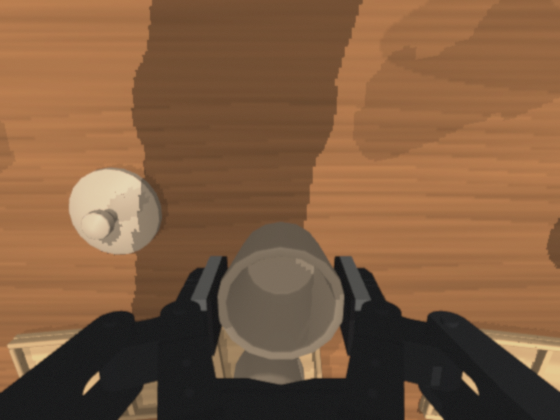

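Call:
servo_tool:
  series:
    - [15, -25, 0, 0, 35]
    - [45, -50, 0, 0, 35]
    - [80, -75, 0, 0, 35]
    - [115, -95, 0, 0, 35]
    - [145, -95, 0, 0, 35]

```text
clock: 13.33
position: [594.4, -173.4, 121.6]
tool_rot: [-179.9, 0.1, 179.7]
force: [-1.0, 0.7, -0.1]
finger_gap: 0.534
grip_force: 31.0
```

Call:
servo_tool:
  series:
    - [10, 0, 0, 0, 35]
    - [10, 0, -20, 0, 35]
    - [10, 0, -45, 0, 35]
    - [10, 0, -70, 0, 35]
    - [10, 0, -80, 0, 35]

```text
clock: 13.75
position: [601.2, -167.8, 38.2]
tool_rot: [180.0, -0.2, 180.0]
force: [-0.9, 0.0, -0.8]
finger_gap: 0.534
grip_force: 31.0
```

Call:
servo_tool:
  series:
    - [0, 0, -8, 0, 35]
    - [0, 0, -16, 0, 35]
    - [0, 0, -20, 0, 35]
    - [0, 0, -20, 0, 35]
    - [0, 0, -20, 0, 35]

```text
clock: 14.17
position: [603.1, -168.7, 21.0]
tool_rot: [-180.0, 0.0, 179.9]
force: [-0.2, -0.2, -1.0]
finger_gap: 0.535
grip_force: 31.0
```

Call:
servo_tool:
  series:
    - [-1, 0, -2, 0, 35]
    - [-1, 0, -4, 0, 35]
    - [-1, 0, -5, 0, 35]
    - [-1, 0, -5, 0, 35]
    - [-1, 0, -5, 0, 35]

```text
clock: 14.58
position: [602.2, -168.7, 16.6]
tool_rot: [180.0, 0.1, 179.9]
force: [-6.5, 1.3, 18.9]
finger_gap: 0.537
grip_force: 32.0
```

Call:
servo_tool:
  series:
    - [0, 0, 0, 0, 52]
    - [0, 0, 1, 0, 58]
    - [0, 0, 1, 0, 62]
    - [0, 0, 1, 0, 62]
    - [0, 0, 1, 0, 62]

```text
clock: 15.0
position: [601.7, -168.5, 16.3]
tool_rot: [-180.0, -0.0, 180.0]
force: [-0.1, -0.5, 0.1]
finger_gap: 0.727
grip_force: 0.0
```

Call:
servo_tool:
  series:
    - [0, 0, 20, 0, 62]
    - [0, 0, 50, 0, 62]
    - [0, 0, 90, 0, 80]
    - [0, 0, 130, 0, 85]
    - [0, 0, 160, 0, 85]

```text
clock: 15.42
position: [602.0, -169.0, 179.3]
tool_rot: [-180.0, 0.1, 179.9]
force: [0.6, -0.2, -0.7]
finger_gap: 0.994
grip_force: 0.0
```

Call:
servo_tool:
  series:
    - [-35, -30, 0, 0.1, 85]
    - [-70, -55, 0, 0.1, 85]
    - [-100, -80, 20, 0.1, 85]
    - [-120, -95, 30, 0.1, 85]
    - [-120, -95, 30, 0.1, 85]

```text
clock: 15.83
position: [477.4, -268.7, 208.8]
tool_rot: [-179.9, 0.1, -174.7]
force: [0.5, -1.2, 1.3]
finger_gap: 0.994
grip_force: 0.0
```

```bash
python3 lf.py w7 flask,592,-84,5 small_cup,601,-168,5 dish,407,-323,0 wide_lid,458,-200,0
```

```text
[ 477.4 -268.7  208.8] [-1.799e+02  1.000e-01 -1.747e+02] 0.9940695418772026
flask 0.94 [588.4 -82.3] 0 1.247 1850 
small_cup 0.68 [ 600.7 -169.9] 0 0.094 1949 
dish 0.82 [ 407.4 -323. ] 6.5 0.004 4583 
wide_lid 0.67 [ 457.7 -199.2] 0 0.004 3746
```

View pics/w7.png

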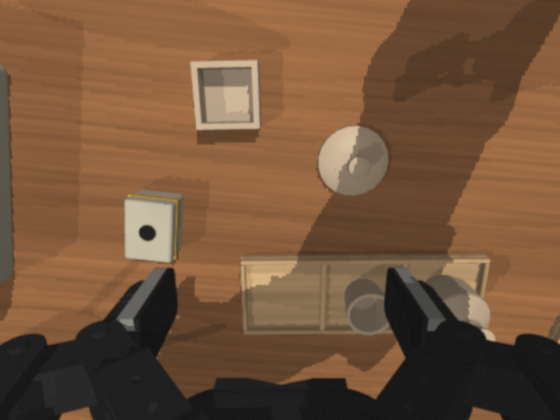

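Small cup stands in the middle bay. The dish is at pixel (95, 226) in w7, squared with the tool.

Call:
servo_tool:
  series:
    - [-25, -20, 0, 0, 85]
    - [-55, -45, 0, 0, 85]
    - [-74, -59, -20, 0, 85]
    - [-74, -59, -55, 0, 85]
    - [-74, -59, -90, 0, 85]

```text
clock: 16.5
position: [407.9, -323.3, 115.7]
tool_rot: [-179.9, 0.1, -174.4]
force: [2.5, 0.8, -0.8]
finger_gap: 0.993
grip_force: 0.0
```

Call:
servo_tool:
  series:
    - [0, 0, -30, 0, 85]
    - [0, 0, -50, 0, 85]
    - [0, 0, -60, 0, 85]
    - [0, 0, -60, 0, 85]
    - [0, 0, -60, 0, 85]

```text
clock: 16.92
position: [408.0, -322.4, 56.4]
tool_rot: [180.0, -0.0, -174.3]
force: [-0.5, 0.3, 0.8]
finger_gap: 0.995
grip_force: 0.0
```

Call:
servo_tool:
  series:
    - [0, -1, -20, 0.01, 85]
    - [0, -1, -40, 0.01, 85]
    - [0, -1, -50, 0.01, 85]
    - [0, -1, -50, 0.01, 85]
    - [0, -1, -50, 0.01, 70]

```text
clock: 17.33
position: [408.1, -323.8, 7.1]
tool_rot: [-180.0, 0.0, -173.8]
force: [0.0, -1.0, 0.0]
finger_gap: 0.878
grip_force: 0.0
```

Call:
servo_tool:
  series:
    - [0, 0, 0, 0, 55]
    - [0, 0, 0, 0, 45]
    - [0, 0, 0, 0, 45]
    - [0, 0, 0, 0, 45]
    - [0, 0, 0, 0, 45]
  force: 30

```text
clock: 17.75
position: [408.5, -324.0, 7.6]
tool_rot: [-179.9, 0.1, -173.8]
force: [-1.3, 1.1, 7.0]
finger_gap: 0.65
grip_force: 30.6
```

Call:
servo_tool:
  series:
    - [0, 0, 5, 0, 45]
    - [0, 0, 20, 0, 45]
    - [0, 0, 50, 0, 45]
    - [0, 0, 80, 0, 45]
    - [0, 0, 110, 0, 45]

```text
clock: 18.17
position: [407.3, -323.6, 118.2]
tool_rot: [-180.0, -0.0, -173.8]
force: [1.3, -0.5, -0.8]
finger_gap: 0.647
grip_force: 33.0
```

```bash
python3 lf.py w8
```

```text
[ 407.3 -323.6  118.2] [-180.    -0.  -173.8] 0.6466600146812174
```

View pics/w8.png

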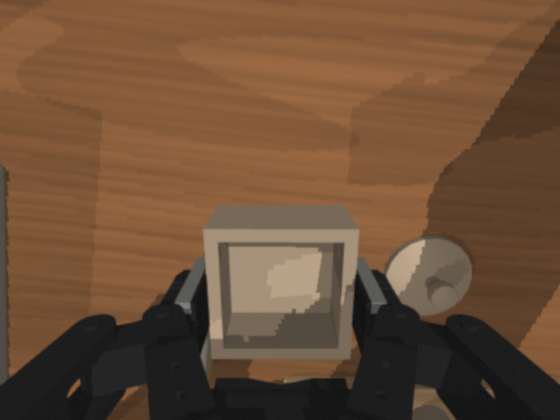

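Dish is held square and level. On to the -y bay.

Call:
servo_tool:
  series:
    - [20, 10, 0, 0, 45]
    - [55, 25, 0, 0, 45]
    - [90, 40, 0, 0, 45]
    - [125, 55, 0, 0, 45]
    - [160, 65, 0, 0, 45]

```text
clock: 18.63
position: [569.6, -256.6, 117.4]
tool_rot: [180.0, 0.1, -173.7]
force: [-0.4, -1.9, -0.5]
finger_gap: 0.647
grip_force: 33.1
```

Call:
servo_tool:
  series:
    - [25, 4, 0, 0, 45]
    - [43, 5, 0, 0, 45]
    - [43, 5, -25, 0, 45]
    - [43, 5, -55, 0, 45]
    - [43, 5, -75, 0, 45]

```text
clock: 19.05
position: [610.6, -253.0, 40.1]
tool_rot: [180.0, -0.0, -173.7]
force: [-0.6, -0.2, -2.1]
finger_gap: 0.65
grip_force: 33.0
```

Call:
servo_tool:
  series:
    - [0, 0, -10, 0, 45]
    - [0, 0, -20, 0, 45]
    - [0, 0, -24, 0, 45]
    - [0, 0, -24, 0, 45]
    - [0, 0, -24, 0, 45]

```text
clock: 19.47
position: [611.2, -253.8, 18.3]
tool_rot: [-180.0, 0.1, -173.8]
force: [0.6, 0.2, -0.9]
finger_gap: 0.648
grip_force: 33.0
```

Call:
servo_tool:
  series:
    - [0, 0, -2, 0, 45]
    - [0, 0, -4, 0, 45]
    - [0, 0, -5, 0, 45]
    - [0, 0, -5, 0, 45]
    - [0, 0, -5, 0, 45]

```text
clock: 19.88
position: [611.0, -253.6, 12.7]
tool_rot: [-180.0, 0.0, -173.7]
force: [-1.2, 1.2, 4.0]
finger_gap: 0.648
grip_force: 33.7
```

Contact with the floor at the expected height. Releasing and checking.

Call:
servo_tool:
  series:
    - [0, 0, 0, 0, 60]
    - [0, 0, 1, 0, 66]
    - [0, 0, 2, 0, 66]
    - [0, 0, 2, 0, 66]
    - [0, 0, 2, 0, 66]

```text
clock: 20.3
position: [610.8, -253.6, 14.4]
tool_rot: [-180.0, 0.0, -173.7]
force: [0.1, 0.2, -0.5]
finger_gap: 0.77
grip_force: 0.0
```

Call:
servo_tool:
  series:
    - [0, 0, 20, 0, 66]
    - [0, 0, 50, 0, 66]
    - [0, 0, 90, 0, 80]
    - [0, 0, 130, 0, 85]
    - [0, 0, 160, 0, 85]

```text
clock: 20.72
position: [611.0, -254.0, 177.5]
tool_rot: [-179.9, 0.1, -173.8]
force: [0.6, 0.1, -0.3]
finger_gap: 0.993
grip_force: 0.0
```

Call:
servo_tool:
  series:
    - [-30, 20, 0, 0, 85]
    - [-60, 45, 0, 0, 85]
    - [-95, 70, 20, 0, 85]
    - [-120, 85, 40, 0, 85]
    - [-120, 85, 40, 0, 85]

```text
clock: 21.13
position: [487.6, -166.5, 217.5]
tool_rot: [179.9, 0.2, -173.7]
force: [3.5, -0.7, 0.7]
finger_gap: 0.995
grip_force: 0.0
```

Call:
servo_tool:
  series:
    - [0, 0, 0, 0, 85]
    - [0, 0, 0, 0, 85]

```text
clock: 21.3
position: [491.2, -168.4, 214.6]
tool_rot: [-180.0, 0.1, -173.7]
force: [0.1, 0.8, -0.5]
finger_gap: 0.997
grip_force: 0.0
```

```bash
python3 lf.py w9 flask,592,-84,5 small_cup,601,-168,5 dish,610,-253,5 wide_lid,458,-200,0 long_tray,601,-169,0
```

```text
[ 491.2 -168.4  214.6] [-1.800e+02  1.000e-01 -1.737e+02] 0.9973305681553208
flask 0.74 [592.3 -84.4] 0 0.013 3617 
small_cup 0.65 [ 600.6 -169.2] 0 0.009 2053 
dish 0.81 [ 609. -252.] 5.5 0.229 2923 
wide_lid 0.68 [ 457.7 -200.8] 0 0.001 3905 
long_tray 0.82 [ 600.3 -169.6] 6.0 0.931 9820
```

View pics/w9.png

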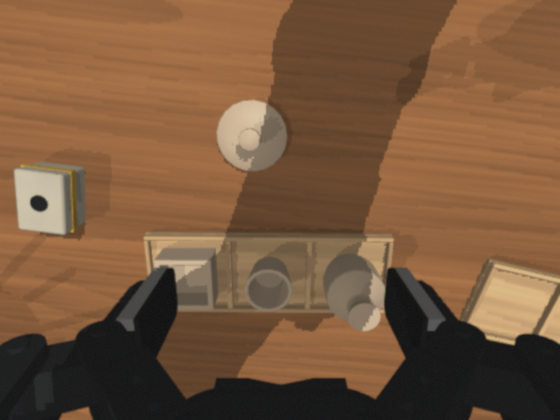

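Sake kit is in place, one piece per bay. Now the tall cup, turning the tool to match the short tray.

Call:
servo_tool:
  series:
    - [-2, 35, 0, -0.04, 85]
    - [-5, 75, 0, -0.08, 85]
    - [-10, 115, 0, -0.12, 85]
    - [-15, 155, 0, -0.12, 85]
    - [-20, 190, 0, -0.12, 85]

```text
clock: 22.02
position: [470.3, 23.6, 214.0]
tool_rot: [-180.0, -0.0, 179.4]
force: [1.5, -0.2, -1.0]
finger_gap: 0.998
grip_force: 0.0
```

Call:
servo_tool:
  series:
    - [-5, 40, 0, -0.04, 85]
    - [-10, 80, 0, -0.08, 85]
    - [-20, 120, 0, -0.12, 85]
    - [-25, 150, 0, -0.12, 85]
    - [-30, 161, 0, -0.12, 85]

```text
clock: 22.43
position: [440.0, 186.9, 213.9]
tool_rot: [180.0, -0.0, 172.7]
force: [0.3, 0.0, 0.8]
finger_gap: 0.993
grip_force: 0.0
```

Call:
servo_tool:
  series:
    - [0, 0, -15, 0, 85]
    - [0, 0, -30, 0, 85]
    - [0, 0, -35, 0, 85]
    - [0, 0, -35, 0, 85]
    - [0, 0, -35, 0, 85]

```text
clock: 22.85
position: [441.0, 182.1, 179.3]
tool_rot: [-180.0, -0.0, 172.5]
force: [-0.1, -0.7, 0.5]
finger_gap: 0.992
grip_force: 0.0
```

```bash
python3 lf.py w10 tall_cup,440,182,0 short_tray,616,147,0
```

```text
[441.  182.1 179.3] [-180.    -0.   172.5] 0.9915020458663939
tall_cup 0.64 [440.6 182.7] 0 0.015 5485 
short_tray 0.86 [614.3 147.8] -6.3 0.083 12463
```

Call:
servo_tool:
  series:
    - [0, 0, -30, 0, 85]
    - [0, 0, -65, 0, 85]
    - [0, 0, -100, 0, 85]
    - [0, 0, -125, 0, 85]
    - [0, 0, -140, 0, 85]

```text
clock: 23.42
position: [440.1, 182.0, 37.3]
tool_rot: [-179.9, -0.1, 172.5]
force: [-0.1, -0.1, 0.4]
finger_gap: 0.995
grip_force: 0.0
```

Call:
servo_tool:
  series:
    - [0, 0, -10, 0, 85]
    - [0, 0, -18, 0, 85]
    - [0, 0, -18, 0, 75]
    - [0, 0, -18, 0, 60]
    - [0, 0, -18, 0, 45]
  force: 40

```text
clock: 23.83
position: [441.4, 182.8, 22.5]
tool_rot: [179.9, 0.1, 172.5]
force: [-3.1, -2.6, 9.9]
finger_gap: 0.693
grip_force: 40.2
```

Call:
servo_tool:
  series:
    - [0, 0, 0, 0, 45]
    - [0, 0, 0, 0, 45]
    - [0, 0, 0, 0, 45]
    - [0, 0, 0, 0, 45]
    - [0, 0, 0, 0, 45]

```text
clock: 24.25
position: [441.4, 182.8, 22.6]
tool_rot: [179.9, 0.1, 172.5]
force: [-3.2, -1.5, 7.9]
finger_gap: 0.691
grip_force: 41.6
```

Call:
servo_tool:
  series:
    - [0, 0, 5, 0, 45]
    - [0, 0, 20, 0, 45]
    - [0, 0, 50, 0, 45]
    - [0, 0, 80, 0, 45]
    - [0, 0, 100, 0, 45]

```text
clock: 24.67
position: [441.4, 182.6, 124.4]
tool_rot: [179.9, 0.1, 172.5]
force: [0.6, 0.7, -0.7]
finger_gap: 0.693
grip_force: 43.6
```

Call:
servo_tool:
  series:
    - [25, 2, 0, 0, 45]
    - [60, 4, 0, 0, 45]
    - [100, 6, 0, 0, 45]
    - [140, 7, 0, 0, 45]
    - [170, 7, 0, 0, 45]

```text
clock: 25.08
position: [613.7, 189.7, 122.6]
tool_rot: [179.9, 0.1, 172.5]
force: [-1.0, 0.6, -1.1]
finger_gap: 0.691
grip_force: 43.7
```

Call:
servo_tool:
  series:
    - [11, 0, 0, 0, 45]
    - [11, 0, -15, 0, 45]
    - [11, 0, -40, 0, 45]
    - [11, 0, -60, 0, 45]
    - [11, 0, -75, 0, 45]

```text
clock: 25.5
position: [621.3, 189.4, 45.5]
tool_rot: [-180.0, -0.0, 172.5]
force: [-0.3, 0.8, -2.0]
finger_gap: 0.694
grip_force: 43.7
```

Call:
servo_tool:
  series:
    - [0, 0, -8, 0, 45]
    - [0, 0, -16, 0, 45]
    - [0, 0, -16, 0, 45]
    - [0, 0, -16, 0, 45]

```text
clock: 25.83
position: [622.0, 189.5, 31.0]
tool_rot: [180.0, 0.0, 172.5]
force: [0.4, -0.0, -2.2]
finger_gap: 0.692
grip_force: 43.7
```

Call:
servo_tool:
  series:
    - [1, 0, -2, 0, 45]
    - [1, 0, -4, 0, 45]
    - [1, 0, -4, 0, 45]
    - [1, 0, -4, 0, 45]

```text
clock: 26.17
position: [623.9, 189.7, 27.7]
tool_rot: [179.9, 0.1, 172.5]
force: [0.1, 0.3, 7.7]
finger_gap: 0.697
grip_force: 43.4
```

Call:
servo_tool:
  series:
    - [0, 0, 0, 0, 62]
    - [0, 0, 1, 0, 70]
    - [0, 0, 2, 0, 78]
    - [0, 0, 2, 0, 78]
    - [0, 0, 2, 0, 78]

```text
clock: 26.58
position: [622.8, 189.5, 28.4]
tool_rot: [180.0, 0.0, 172.5]
force: [-0.0, -0.1, -0.3]
finger_gap: 0.914
grip_force: 0.0
```

Call:
servo_tool:
  series:
    - [0, 0, 20, 0, 78]
    - [0, 0, 50, 0, 78]
    - [0, 0, 90, 0, 80]
    - [0, 0, 130, 0, 85]
    - [0, 0, 160, 0, 85]

```text
clock: 27.0
position: [623.2, 189.3, 191.5]
tool_rot: [180.0, 0.1, 172.5]
force: [0.4, -0.6, 0.1]
finger_gap: 0.998
grip_force: 0.0
```

Call:
servo_tool:
  series:
    - [-30, -20, 0, 0, 85]
    - [-65, -40, 0, 0, 85]
    - [-100, -55, 20, 0, 85]
    - [-110, -60, 40, 0, 85]
    - [-110, -60, 40, 0, 85]

```text
clock: 27.42
position: [511.6, 128.1, 231.8]
tool_rot: [179.8, 0.1, 172.4]
force: [2.4, 0.1, 1.2]
finger_gap: 0.996
grip_force: 0.0
```

Call:
servo_tool:
  series:
    - [0, 0, 0, 0, 85]
    - [0, 0, 0, 0, 85]

```text
clock: 27.58
position: [513.0, 129.8, 228.3]
tool_rot: [180.0, 0.0, 172.5]
force: [-0.2, 0.6, -0.9]
finger_gap: 0.992
grip_force: 0.0
```

```bash
python3 lf.py w11 tall_cup,622,189,5 flask,592,-84,5 short_tray,616,147,0
```

```text
[513.  129.8 228.3] [180.    0.  172.5] 0.991678251780299
tall_cup none
flask 0.68 [593.3 -83.9] 0 0.009 4041 
short_tray 0.63 [616.2 146.9] -6.9 0.325 9262
```

View pics/w11.png

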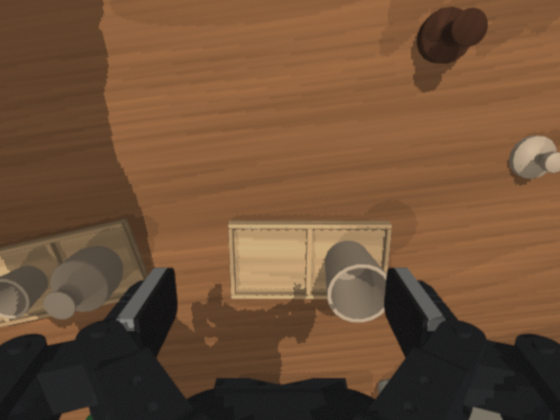

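The tall cup stands centred in its bay (foot near column 350, bay spanning about 313–386). Last is the wide lid.

Call:
servo_tool:
  series:
    - [-5, -35, 0, 0, 60]
    - [-10, -70, 0, 0, 50]
    - [-15, -105, 0, 0, 45]
    - [-20, -140, 0, 0, 45]
    - [-27, -175, 0, 0, 45]

```text
clock: 28.2
position: [485.5, -47.1, 227.8]
tool_rot: [-180.0, -0.0, 172.5]
force: [0.2, -0.2, -0.5]
finger_gap: 0.527
grip_force: 0.0
```

Call:
servo_tool:
  series:
    - [-5, -35, 0, 0, 45]
    - [-10, -75, 0, 0, 45]
    - [-20, -115, 0, 0, 45]
    - [-27, -145, 0, 0, 45]
    - [-27, -155, 0, 0, 45]

```text
clock: 28.62
position: [456.9, -205.3, 228.1]
tool_rot: [-179.9, -0.0, 172.2]
force: [-1.3, 0.1, -0.3]
finger_gap: 0.524
grip_force: 0.0
```

Call:
servo_tool:
  series:
    - [0, 0, -35, 0, 45]
    - [0, 0, -70, 0, 45]
    - [0, 0, -90, 0, 45]
    - [0, 0, -90, 0, 45]
    - [0, 0, -90, 0, 45]

```text
clock: 29.03
position: [458.3, -200.8, 137.7]
tool_rot: [-180.0, -0.2, 172.5]
force: [-0.0, -0.8, 0.4]
finger_gap: 0.528
grip_force: 0.0
```

```bash
python3 lf.py w12 wide_lid,458,-200,0
```

```text
[ 458.3 -200.8  137.7] [-180.    -0.2  172.5] 0.5280924315024164
wide_lid 0.92 [ 458.6 -200.7] 0 0.003 5583
```

Call:
servo_tool:
  series:
    - [0, 0, -30, 0, 45]
    - [0, 0, -65, 0, 45]
    - [0, 0, -90, 0, 45]
    - [0, 0, -105, 0, 45]
    - [0, 0, -105, 0, 45]

```text
clock: 29.55
position: [458.4, -200.2, 32.1]
tool_rot: [180.0, -0.1, 172.5]
force: [-1.9, 0.6, -0.6]
finger_gap: 0.53
grip_force: 0.0
```

Call:
servo_tool:
  series:
    - [0, 0, -8, 0, 45]
    - [0, 0, -17, 0, 45]
    - [0, 0, -17, 0, 45]
    - [0, 0, -17, 0, 30]
    - [0, 0, -17, 0, 20]
  force: 30

```text
clock: 29.97
position: [459.2, -200.6, 17.0]
tool_rot: [-180.0, 0.1, 172.5]
force: [0.2, -0.0, 0.2]
finger_gap: 0.252
grip_force: 0.0
```

Call:
servo_tool:
  series:
    - [0, 0, 0, 0, 10]
    - [0, 0, 0, 0, 10]
    - [0, 0, 0, 0, 10]
    - [0, 0, 0, 0, 10]
    - [0, 0, 0, 0, 10]

```text
clock: 30.38
position: [459.2, -200.7, 17.1]
tool_rot: [180.0, 0.1, 172.5]
force: [-1.4, 0.9, 6.0]
finger_gap: 0.215
grip_force: 29.1
```

Call:
servo_tool:
  series:
    - [0, 0, 5, 0, 10]
    - [0, 0, 20, 0, 10]
    - [0, 0, 50, 0, 10]
    - [0, 0, 80, 0, 10]
    - [0, 0, 110, 0, 10]

```text
clock: 30.8
position: [458.2, -200.7, 127.9]
tool_rot: [-180.0, -0.0, 172.5]
force: [0.8, -0.0, -1.6]
finger_gap: 0.213
grip_force: 29.5
```

Call:
servo_tool:
  series:
    - [0, 0, 0, 0, 10]
    - [0, 0, 0, 0, 10]

```text
clock: 30.97
position: [459.8, -200.6, 128.2]
tool_rot: [180.0, 0.2, 172.5]
force: [-1.0, 0.5, -1.0]
finger_gap: 0.212
grip_force: 29.5
```

```bash
python3 lf.py w13 wide_lid,459,-201,110
```

```text
[ 459.8 -200.6  128.2] [180.    0.2 172.5] 0.21159015689542085
wide_lid 0.88 [ 458.2 -200.7] 0 0.26 11912
```

View pics/w13.png

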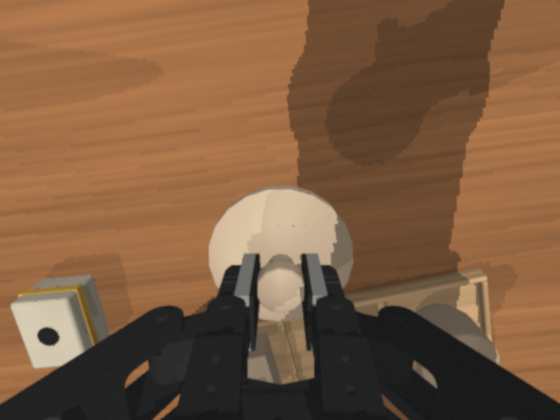

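The lid is held level by its knob (centre near (255, 281)).

Call:
servo_tool:
  series:
    - [0, 25, 0, 0, 10]
    - [0, 60, 0, 0, 10]
    - [0, 95, 0, 0, 10]
    - [0, 130, 0, 0, 10]
    - [0, 165, 0, 0, 10]

```text
clock: 31.48
position: [457.6, -34.2, 125.3]
tool_rot: [-180.0, -0.1, 172.5]
force: [1.0, -0.6, 0.2]
finger_gap: 0.212
grip_force: 29.5
```

Call:
servo_tool:
  series:
    - [10, 30, 0, 0, 10]
    - [25, 60, 0, 0, 10]
    - [45, 90, 0, 0, 10]
    - [65, 115, 0, 0, 10]
    - [85, 135, 0, 0, 10]

```text
clock: 31.9
position: [543.6, 101.9, 124.9]
tool_rot: [-180.0, -0.1, 172.6]
force: [-1.1, -0.2, -1.1]
finger_gap: 0.213
grip_force: 29.5
```

Call:
servo_tool:
  series:
    - [25, 3, 0, 0, 10]
    - [50, 6, 0, 0, 10]
    - [67, 6, 0, 0, 10]
    - [67, 6, 0, 0, 10]
    - [67, 6, 0, 0, 10]

```text
clock: 32.32
position: [610.3, 104.9, 124.5]
tool_rot: [-179.9, -0.1, 172.5]
force: [-1.0, -0.6, -0.3]
finger_gap: 0.214
grip_force: 29.5
```

Call:
servo_tool:
  series:
    - [0, 0, -25, 0, 10]
    - [0, 0, -50, 0, 10]
    - [0, 0, -75, 0, 10]
    - [0, 0, -90, 0, 10]
    - [0, 0, -90, 0, 10]

```text
clock: 32.73
position: [607.4, 104.8, 32.6]
tool_rot: [-179.9, -0.3, 172.5]
force: [-0.7, 0.4, -1.7]
finger_gap: 0.214
grip_force: 29.5
```

Call:
servo_tool:
  series:
    - [0, 0, -6, 0, 10]
    - [0, 0, -12, 0, 10]
    - [0, 0, -12, 0, 10]
    - [0, 0, -12, 0, 10]

```text
clock: 33.07
position: [610.9, 105.5, 24.8]
tool_rot: [180.0, 0.0, 172.5]
force: [0.4, -0.3, 0.2]
finger_gap: 0.213
grip_force: 29.5
```

Call:
servo_tool:
  series:
    - [0, 0, -1, 0, 10]
    - [0, 0, -2, 0, 10]
    - [0, 0, -3, 0, 10]
    - [0, 0, -3, 0, 10]

```text
clock: 33.4
position: [611.1, 105.6, 22.1]
tool_rot: [180.0, 0.0, 172.5]
force: [-2.8, 0.4, 9.2]
finger_gap: 0.209
grip_force: 30.2
```

Call:
servo_tool:
  series:
    - [0, 0, 0, 0, 25]
    - [0, 0, 1, 0, 35]
    - [0, 0, 2, 0, 38]
    - [0, 0, 2, 0, 38]
    - [0, 0, 2, 0, 38]

```text
clock: 33.82
position: [610.8, 105.5, 23.4]
tool_rot: [-180.0, 0.0, 172.5]
force: [0.2, 0.4, 0.1]
finger_gap: 0.446
grip_force: 0.0
```

Call:
servo_tool:
  series:
    - [0, 0, 20, 0, 38]
    - [0, 0, 50, 0, 38]
    - [0, 0, 90, 0, 60]
    - [0, 0, 130, 0, 85]
    - [0, 0, 160, 0, 85]

```text
clock: 34.23
position: [611.2, 105.2, 186.4]
tool_rot: [180.0, 0.1, 172.5]
force: [1.0, 0.1, 0.8]
finger_gap: 0.851
grip_force: 0.0
```

Call:
servo_tool:
  series:
    - [-30, -20, 0, 0, 85]
    - [-65, -40, 20, 0, 85]
    - [-100, -55, 50, 0, 85]
    - [-130, -60, 70, 0, 85]
    - [-130, -60, 70, 0, 85]

```text
clock: 34.65
position: [477.9, 43.4, 256.7]
tool_rot: [179.8, 0.1, 172.4]
force: [2.7, 0.1, 0.4]
finger_gap: 1.0
grip_force: 0.0
```

Call:
servo_tool:
  series:
    - [0, 0, 0, 0, 85]
    - [0, 0, 0, 0, 85]
    - [0, 0, 0, 0, 85]

```text
clock: 34.9
position: [481.2, 45.9, 252.7]
tool_rot: [-180.0, -0.0, 172.5]
force: [0.7, -0.3, -0.7]
finger_gap: 0.997
grip_force: 0.0
```

```bash
python3 lf.py w14 wide_lid,610,105,5 tall_cup,622,189,5 short_tray,616,147,0 flask,592,-84,5 small_lid,532,390,0
python3 - <<'E'
from h import *
a=capture('top')[120:260,130:450]; b=capture('scene')[140:330,150:450]
cv2.imwrite('pics/fin.png',np.vstack([cv2.resize(a,(700,306),interpolation=2),cv2.resize(cv2.imread('pics/w14.png')[180:360],(700,225+0),interpolation=2)]))
E
```

```text
[481.2  45.9 252.7] [-180.    -0.   172.5] 0.9974501183045165
wide_lid 0.79 [611. 106.] 0 0.004 2432 
tall_cup 0.61 [619.2 191.5] 0 0.721 2254 
short_tray 0.8 [614.4 146.2] -7.1 1.014 5215 
flask 0.84 [591.5 -78.4] 0 0.654 1745 
small_lid none
```

View pics/fin.png

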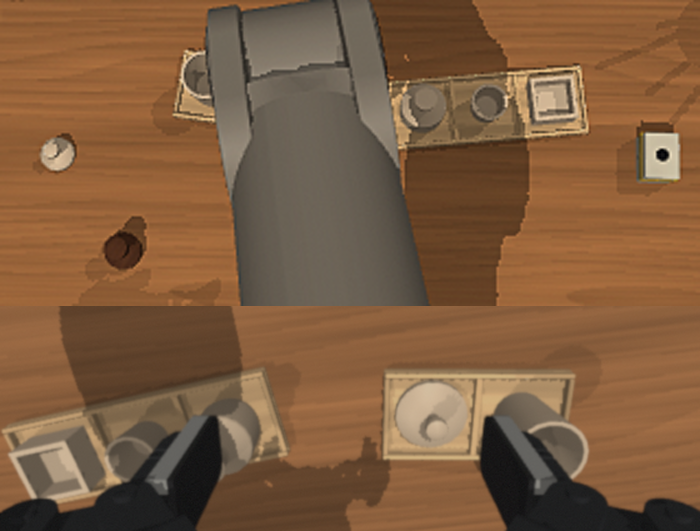

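The composite shows all five pieces standing in their bays, the lid flat in the two-bay tray (about (415, 432)), and the small lid untouched. The arm is clear.

```bash
python3 -c "
from bench import *
print(close_job())"
```

```text
the job is handed in; nothing more can be done
None
```

The job is handed in: flask, small cup and dish each stand in a bay of the three-bay tray, tall cup and wide lid each in a bay of the two-bay tray, and the small lid was left where it lay; no verdict was returned.

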